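# Free the seized locking pin of an ingot mould and open the mould

### The arm

A 7-joint arm with a two-finger parallel gripper is mounted at the origin on a cart in front of the work surface, level with it; the furniture and walls round the work are solid. World frame = base frame: x ahead of the robot, y to its left, z up, the work surface at z = 0. Lengths are in m, angles in rad, forces in N, time in s.
With the tool pointing down it reaches from about 0.4 to 0.875 m from the base axis. Payload 19.3 kg.
Tool frame: the origin (TCP) lies midway between the tips of the shut fingers; the grasp point (between the pads) lies 19 mm behind it (bot.pinch_z is the distance from the TCP to the grasp point, in m); z points along the fingers, y is the line along which they close (so a half turn about z gives the same grasp; the last joint's range is limited). The gripper opens to 85 mm and grips with 20 to 120 N. Pads are 22 mm wide; open, the fingers measure 114 mm over their backs; the gripper's body (76 mm by 85 mm) begins 54 mm behind the grasp point. The pads swing forward as they close: fully open they stand 13 mm farther back than shut.
Start: joints at [-1.25, 0.521, -0.036, 1.599, 0.021, 1.021, -0.113], TCP at [0.238, 0.578, 0.231] pointing down, gripper open.
Joint ranges: [-2.91, 2.91], [-0.3, 2.13], [-1.5, 1.42], [0.17, 2.43], [-1.26, 4.41], [0.16, 1.93], [-2.52, 2.52]. Speed limits (rad/s): [1.89, 1.89, 2.39, 2.39, 3.01, 3.01, 3.01].

### API

Orientations are given as [roll, pitch, yaw] about the fixed x, y, z axes, in that order (R = Rz(yaw) Ry(pitch) Rx(roll)).
In Python, from workcell import observe, viewer, bot gives the robot as it stands. The module is installed in compiled form; this text tells all that it offers.
- The arm moves only by the tool play_rows, never from a script. Its argument "motion" is a list of rows, each a list of 7 numbers: the shift along the tool's x, y, z in cm, then the turn, a rotation vector about the tool's x, y, z in rad, then the opening, from -1 (shut) to 1 (fully open), so that 0 is half open. A call has exactly 5 rows; each row is the pose to reach, as a shift and turn from the pose commanded when the call began, along the tool's axes at that moment; what a row does not reach only later rows make up. A row lasts 1/10 s, in which the tool goes at most 50 mm and 8.59 degrees, less where a joint would pass 70% of its speed; a pose out of reach is approached as far as the arm can. A call with a gripper value outside its range is refused whole. The fingers move at their own pace and stop on an object; "squeeze" is the grip in N (left out, the last holds). Time passes only in rows, so rows that repeat a pose let the fingers close, or fill a call up. It gives the time, the measured TCP pose, the force, the opening and the grip force at its end, in the units of the state.
- observe(): the state, without advancing time (a new reading comes with each control period).
- viewer.grab_frame(name): name is "scene" or "top"; returns (picture, depth): 480x640x3 uint8, red, green, blue; 480x640 float32, m along the optical axis (not along the pixel's ray), 0 where there is no reading.
- viewer.camera_info(name): a dict with "fx", "fy", "cx", "cy" (pixels), "k1" (the pictures are not rectified: a ray, as slopes to the right and down, at radius r is drawn at 1 + k1 r^2 times it, then the intrinsics apply), "R" (3x3) and "t" (3): a world point X has camera coordinates R X + t. Camera axes: x right, y down, z forward; pixel columns grow to the right and rows downward; lengths in m; the calibration is good to about 2 mm. A picture is of the moment at which its call begins. camera_info takes no time and is no camera call.
- bot.job_done(): hands the job in; it is judged then, once.
The state is a dict: "clock": time; "qpos": joint angles; "qd": joint speeds; "joint_efforts": joint torques, N m; "position": TCP position; "tool_rot": TCP orientation; "force": force on the tool from outside, world axes, zero at the start; "moment": the same for the moment, N m; "grip_width": finger opening in m; "finger_force": force on a finger pad.
Only numpy, scipy, OpenCV 4.12 (cv2) and the standard library are available. Lean on these libraries where they do the work, as an engineer would, in place of code of your own. Each camera call takes 0.05 s, during which the arm holds its last target. There are 200 camera calls.

### The job

The locking pin of the hinged ingot mould has seized in its bore. Work it out by twisting it back and forth by its cross handle while drawing it gently upward, so that the heavy mould stays standing flat where it is, and put the pin in the green mug. Then swing the front half of the mould wide open by its wooden grip, to about a right angle, and leave the casting standing in the back half, the mug upright and the other things on the bench as they were.

Things in the scene. Friction and masses are not known exactly. Their poses are not given: they have to be found in the camera images.
- mould: loose-standing dark cast-iron mould, 3.1 kg: foot 96 (x) x 144 (y) x 12 mm, on it two upright halves meeting in the plane x = 0, up to z = 92 mm. Origin: centre of the foot's underside; x from front half to back half, y to the hinge (vertical, x 0, y +52 mm). The pin stands at x -4, y -56 mm through two lugs of the back half and, between them, one of the front half: nothing opens before it is out.
- pin_bar (a point): centre of the pin's cross handle, a dark steel bar 70 (point x) x 14 (y) x 14 mm (z), at first 128 mm above the bench. Pulled straight the pin holds 35 to 50 N, but from about 25 N the mould tips. While turned to and fro (about 0.3 N m) it comes under a smaller pull, if raised by no more than about 1.6 mm per rad turned. Only its foot is seized; after 14 mm of rise it slides freely.
- pin_foot (a point): foot of the pin, on the axis of its round 14 mm shank, 112 mm below the centre of the cross handle (z up the shank; whole pin 119 mm long, 0.14 kg, with a 23 mm collar above the top lug). At first 16 mm above the bench; it is out of the mould when above the top lug, 84 mm above the bench.
- front_grip (a point): centre of the upright round wooden grip of the front half: 20 mm in diameter, 42 mm tall (59 to 101 mm above the bench) on a bracket whose top is 50 mm above the bench; 15 mm of free space between it and the front half behind it, free on its other sides; 96 mm from the hinge axis
- front_hinge (a point): point on the vertical hinge axis of the front half, at the height of the grip's centre
- front_half (a joint): opening angle of the front half in rad: 0 shut, 1.57 at a right angle, 1.65 at its stop. Seen from above it opens clockwise; its free end and grip come forward, away from the back half. It turns stiffly (0.06 N m) and stays where it is left.
- casting_mid (a point): middle of the yellow brass casting: a slab 10.5 mm thick (x), 49 mm wide (y), 57 mm tall that stands loosely in a 12 mm deep recess of the back half, behind a sill; its pouring cup (20 mm wide) stands out 15 mm above the mould, to 107 mm above the bench. This point is 30 mm above its underside.
- mug_mouth (a point): centre of the mouth of the empty green mug, 95 mm above the bench; inside 70 mm wide and 88 mm deep, outside 86 mm; z up, its handle points along this point's -y
- brown_jar: brown jar with black cap, 60 mm in diameter, 88 mm tall, a bystander; origin at its underside
- white_jar: white jar with blue cap, 52 mm in diameter, 60 mm tall, a bystander; origin at its underside
- hammer: small hammer lying on the bench, 216 mm long, 27 mm high, a bystander; origin at its underside

How it is judged:
On the way, in this order (a step that is already met when the one before it is completed fails the run):
1. the pin is drawn right out of the mould (z of pin_foot in the frame of mould above 0.086 m), for 0.1 s.
2. the pin is in the mug and let go (z of pin_foot in the frame of mug_mouth below -0.06 m and horizontal distance between pin_foot and mug_mouth below 0.04 m and contact force between the fingers and pin below 0.1 N), for 0.2 s.
At the end, for the whole second after the job is handed in: The front half stands at rest, open by more than 1.2 rad; the pin is in the mug with its foot more than 60 mm below the rim; the mug is upright; the mould stands flat, within 50 mm of where it was; the casting still stands in the back half (tilted less than 0.25 rad) (value of joint front_half above 1.2 rad and z of pin_foot in the frame of mug_mouth below -0.06 m and horizontal distance between pin_foot and mug_mouth below 0.04 m and angle between mug_mouth's own z axis and vertical below 0.1 rad and angle between mould's own z axis and vertical below 0.03 rad and distance of mould from where it was at the start of the episode below 0.05 m and angle between casting_mid's own z axis and vertical below 0.25 rad and x of casting_mid in the frame of mould between -0.012 and 0.02 m and velocity of joint front_half between -0.05 and 0.05 rad/s); the robot touches nothing.
It fails at once if the mould is tipped (more than 0.1 rad) or lifted off the bench (more than 10 mm) (angle between mould's own z axis and vertical above 0.1 rad or height (world z) of mould above 0.01 m).
It fails at once if the mug is knocked over (tilted more than 0.5 rad) (angle between mug_mouth's own z axis and vertical above 0.5 rad).
It fails at once if a jar or the hammer is moved by more than 30 mm (distance of any of brown_jar, white_jar, hammer from where it was at the start of the episode above 0.03 m).
It also fails if it takes over 70 s, if anything falls off the work surface, if the arm or the gripper's body presses on something with over 40 N, if the wrist force passes 120 N, or if a joint passes its speed limit or range.

## Working session

There is one attempt and no reset: what is moved stays moved. The work goes in short steps, Python scripts to look and compute and a tool call to move; the robot and the scene stay as the last step left them, time stands still between calls to the robot, and variables do not carry over. Pictures are saved under pics/ and viewed, at most 12 in all, crops included, and the job is handed in when it is done.

Besides the shell and the picture viewer there is one more tool, called by a JSON object that holds its "name" and its "arguments", one argument or row to a line. play_rows: Moves the arm, as the interface text tells. Its arguments: {"type":"object","properties":{"motion":{"type":"array"},"squeeze":{"type":"number"}},"required":["motion"]}

```bash
mkdir -p pics
cat > h.py <<'E'
import numpy as np, cv2
from workcell import observe, viewer, bot
def pts(name,d):
    c=viewer.camera_info(name); v,u=np.mgrid[0:480,0:640]
    K=np.array([[c["fx"],0,c["cx"]],[0,c["fy"],c["cy"]],[0,0,1.]])
    p=cv2.undistortPoints(np.stack([u,v],-1).reshape(-1,1,2).astype(float),K,np.array([c["k1"],0,0,0.])).reshape(480,640,2)
    P=np.dstack([p*d[...,None],d]); W=(P-np.array(c["t"]))@np.array(c["R"]); W[d==0]=np.nan
    return W
E
python3 - <<'E'
from h import *
for n in("scene","top"):
    im,d=viewer.grab_frame(n); cv2.imwrite(f"pics/{n}0.png",im[...,::-1]); np.savez(f"{n}0.npz",im=im,W=pts(n,d))
    c=viewer.camera_info(n); print(n,c["fx"],c["k1"],-np.array(c["R"]).T@np.array(c["t"]),np.round(c["R"],2).tolist())
o=observe(); print(o,bot.pinch_z)
E
```

```text
scene 456.8335915299842 -0.01591841460422346 [1.18860376 0.23458786 0.57869198] [[0.08, 1.0, -0.0], [0.55, -0.04, -0.84], [-0.83, 0.06, -0.55]]
top 469.4397364392625 -0.012969436874562116 [0.44656349 0.2911853  0.93526965] [[0.0, -1.0, 0.03], [-1.0, -0.0, -0.03], [0.03, -0.03, -1.0]]
{'clock': 0.1, 'qpos': array([-1.25019758,  0.52190959, -0.03631535,  1.59993483,  0.02118242,
        1.02112265, -0.11277202]), 'qd': array([ 2.73282046e-04, -1.08653529e-03,  9.14667330e-05, -1.96481835e-03,
       -1.22569798e-03,  4.44322233e-04, -2.98152697e-04]), 'joint_efforts': array([ 5.17329972e-04, -9.28489423e+01,  1.98236614e+00, -3.70535588e+01,
        1.79502962e-02,  5.48997195e-03,  3.84052316e-05]), 'position': array([0.23799883, 0.5775878 , 0.23081714]), 'tool_rot': array([-3.14060441e+00,  6.08807947e-05,  2.75079098e+00]), 'force': array([ 0.53979587,  0.38092974, -0.17885944]), 'moment': array([-0.01656495,  0.00501565, -0.01891472]), 'finger_force': 0.0, 'grip_width': 0.08552057293141253} 0.0187
```

View pics/scene0.png

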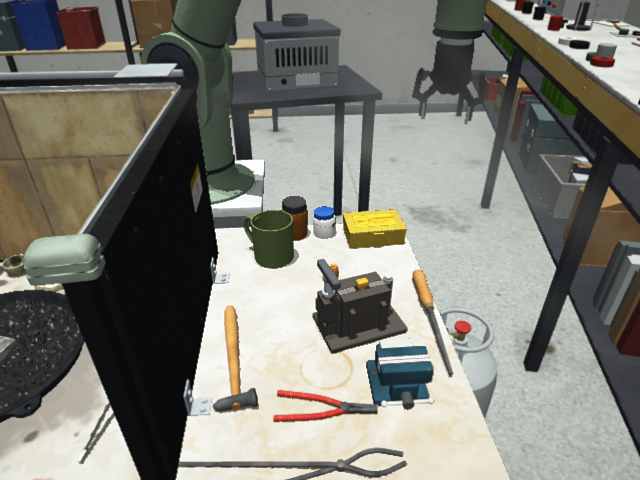

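View pics/top0.png

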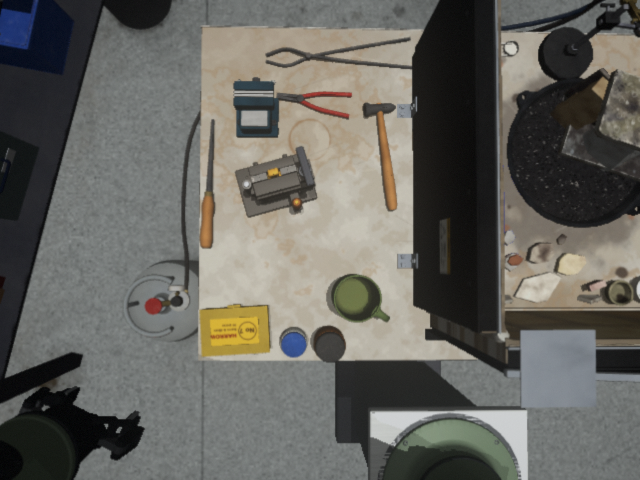

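The top view shows the mould at about (275,185), with the cross handle near (305,165), the wooden grip at (296,203) and the casting cup at (273,172). The mug is at (357,297) with its handle towards the lower right, and a tall black panel stands right of column 413.

Run:
```python
from h import *
for n,(u0,u1,v0,v1) in (("top",(228,325,140,225)),("scene",(305,415,250,355))):
    D=np.load(n+"0.npz");W=D["W"][v0:v1,u0:u1];im=D["im"][v0:v1,u0:u1].astype(int)
    z=W[...,2]
    def rep(s,m):
        p=W[m]; 
        if len(p)<4: print(n,s,len(p));return
        r=cv2.minAreaRect((p[:,:2]*1000).astype(np.float32)); print(n,s,len(p),p.mean(0).round(4),"rect",np.round(r[0],1),np.round(r[1],1),round(r[2],1))
    rep("bar",(z>.117)&(z<.15)); rep("bartop",(z>.130)&(z<.145))
    R,G,B=im[...,0],im[...,1],im[...,2]
    rep("wood",(R>G*1.35)&(R>B*1.8)&(R>70)&(z>.05)&(z<.11))
    rep("woodtop",(R>G*1.35)&(R>B*1.8)&(R>70)&(z>.094)&(z<.11))
    rep("brass",(R>150)&(G>110)&(B<80)&(z>.09))
    rep("top92",(z>.086)&(z<.097)); rep("foot",(z>.006)&(z<.018));rep("mould",(z>.006))
    if n=="top": 
        big=cv2.resize(D["im"][v0:v1,u0:u1][...,::-1],None,fx=7,fy=7,interpolation=2)
        cv2.imwrite("pics/mt.png",big)
    else: cv2.imwrite("pics/ms.png",cv2.resize(D["im"][v0-10:v1,u0:u1][...,::-1],None,fx=5,fy=5,interpolation=2))
D=np.load("top0.npz");W=D["W"];z=W[...,2]
m=np.zeros(z.shape,bool);m[265:330,320:395]=1
p=W[m&(z>.088)&(z<.105)];print("mug",cv2.minEnclosingCircle((p[:,:2]*1000).astype(np.float32)),cv2.fitEllipse((p[:,:2]*1000).astype(np.float32)))
for s,b in (("blue",(275,310,325,360)),("brown",(310,348,322,362))):
    q=W[b[2]:b[3],b[0]:b[1]];q=q[q[...,2]>.04];print(s,q.mean(0).round(3))
q=W[20:340,405:505];q=q[(q[...,2]>.05)];print("panel",q.min(0),q.max(0))
```

```text
top bar 356 [0.6102 0.2905 0.1336] rect [611.  290.6] [70.1 19. ] 16.7
top bartop 327 [0.6106 0.2904 0.1345] rect [611.1 290.4] [69.9 14. ] 17.7
top wood 48 [0.5524 0.3043 0.0989] rect [552.8 304.4] [15.  12.5] 0.3
top woodtop 48 [0.5524 0.3043 0.0989] rect [552.8 304.4] [15.  12.5] 0.3
top brass 79 [0.5923 0.3361 0.1053] rect [579.5 328.6] [78.2 17.7] 34.7
top top92 1492 [0.598  0.3467 0.0918] rect [598.1 338. ] [114.2  93.8] 67.9
top foot 1067 [0.5744 0.3619 0.0118] rect [595.8 355.6] [ 96.1 161.6] 15.9
top mould 3744 [0.5891 0.342  0.0682] rect [587.6 353.2] [113.3 161.7] 15.9
scene bar 363 [0.6188 0.2905 0.133 ] rect [614.1 290. ] [70.5 16.4] 18.6
scene bartop 280 [0.6171 0.2908 0.1351] rect [613.5 291. ] [69.9 14.3] 17.8
scene wood 52 [0.5593 0.3076 0.0964] rect [559.1 306. ] [12.2  9.3] 90.0
scene woodtop 38 [0.5587 0.3067 0.099 ] rect [558.6 306. ] [12.2  8.2] 90.0
scene brass 49 [0.5926 0.334  0.1047] rect [577.9 334.6] [77.  31.8] 35.1
scene top92 1260 [0.6091 0.3451 0.0924] rect [650.6 334.6] [128.2 187.6] 85.8
scene foot 1296 [0.6308 0.3525 0.0126] rect [582.1 388.4] [117.4 245.4] 25.4
scene mould 6117 [0.6319 0.3407 0.0617] rect [594.4 354.4] [175.9 293.2] 74.1
mug ((375.55804443359375, 188.6689910888672), 51.36262512207031) ((379.4513854980469, 193.83514404296875), (80.04702758789062, 90.71533203125), 147.0078887939453)
blue [0.294 0.31  0.057]
brown [0.296 0.244 0.082]
panel [0.31170012 0.03505402 0.05001763] [0.88426454 0.07896658 0.36621521]
```

View pics/mt.png

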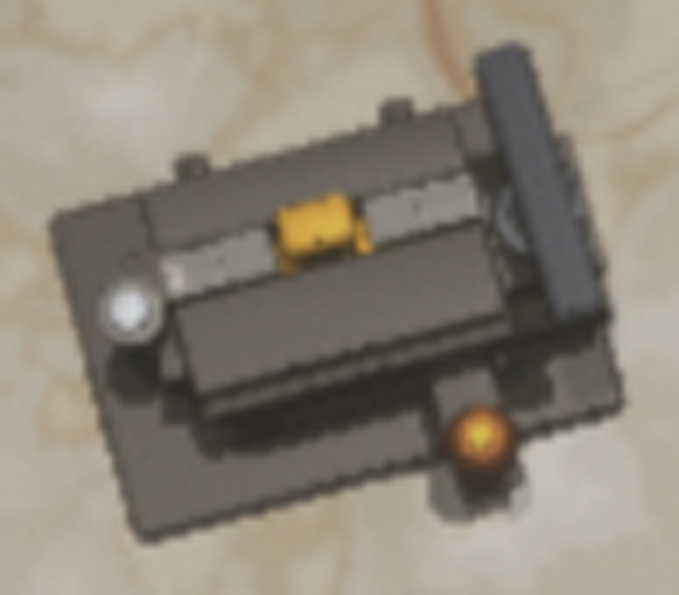

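View pics/ms.png

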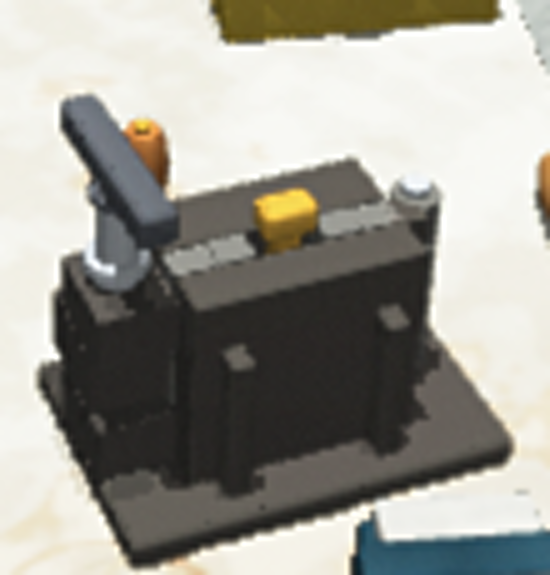

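The crops show the bar across the pin at the right end, the wooden grip in front (crop px (480,437)), the casting cup in the middle and the hinge pin at left (130,310). The mould yaw is about 16° and the bar about 17°.

```bash
cat > go.py <<'E'
import sys
from h import *
from scipy.spatial.transform import Rotation as Ro
def go(x,y,z,yawdeg):
    o=observe(); R=Ro.from_euler("xyz",o["tool_rot"]); s=R.inv().apply(np.array([x,y,z])-o["position"])*100
    best=min(((R.inv()*Ro.from_euler("xyz",[np.pi,0,np.radians(yawdeg+k)])).as_rotvec() for k in (0,180)),key=np.linalg.norm)
    print("shift cm",s.round(2),"turn",best.round(3),"| pos",o["position"].round(4),"rot",o["tool_rot"].round(3),"F",o["force"].round(1),"M",o["moment"].round(2),"t",round(o["clock"],2),"w",round(o["grip_width"],4),"q",o["qpos"].round(2))
if __name__=="__main__": go(*map(float,sys.argv[1:5]))
E
python3 go.py .6123 .2906 .20 17
python3 - <<'E'
from h import *
from scipy.optimize import least_squares
for n,b in (("top",(320,395,265,330)),("scene",(240,300,205,270))):
    D=np.load(n+"0.npz");W=D["W"][b[2]:b[3],b[0]:b[1]];p=W[(W[...,2]>.085)&(W[...,2]<.1)][:,:2]
    f=lambda c:np.hypot(*(p-c).T)
    r=least_squares(lambda c:np.clip(abs(f(c)-.039)-.005,0,None),p.mean(0),loss="soft_l1",f_scale=.002);print(n,len(p),r.x,np.percentile(f(r.x),[5,50,95]))
E
```

```text
shift cm [-45.54 -12.27   3.1 ] turn [-0.001 -0.    -0.688] | pos [0.238  0.5776 0.2308] rot [-3.141  0.     2.751] F [ 0.5  0.4 -0.2] M [-0.02  0.01 -0.02] t 0.1 w 0.0855 q [-1.25  0.52 -0.04  1.6   0.02  1.02 -0.11]
top 439 [0.37780056 0.19180698] [0.0353133  0.04184503 0.0525871 ]
scene 540 [0.37938985 0.19656595] [0.03641726 0.04312377 0.07620843]
```

{"name": "play_rows", "arguments": {
  "motion": [
    [-4.5, -1.2, 0, 0, 0, 0, 1],
    [-9, -2.4, 0, 0, 0, 0, 1],
    [-13.5, -3.6, 0, 0, 0, 0, 1],
    [-18, -4.8, 0, 0, 0, 0, 1],
    [-22, -6, 0, 0, 0, 0, 1]
  ]
}}

```text
clock: 0.6
position: [0.4203, 0.4368, 0.2311]
tool_rot: [-3.141, 0.0, 2.75]
force: [0.0, 1.3, 0.7]
grip_width: 0.0855
finger_force: 0.0
```

{"name": "play_rows", "arguments": {
  "motion": [
    [-4.5, -1.2, 0, 0, 0, -0.14, 1],
    [-9, -2.4, 0, 0, 0, -0.28, 1],
    [-13.5, -3.6, 1, 0, 0, -0.42, 1],
    [-18, -4.8, 2, 0, 0, -0.56, 1],
    [-22, -6, 3, 0, 0, -0.69, 1]
  ]
}}

```text
clock: 1.1
position: [0.6008, 0.2974, 0.2006]
tool_rot: [-3.141, -0.0, -2.837]
force: [1.0, -0.2, 0.6]
grip_width: 0.0855
finger_force: 0.0
```

```bash
python3 go.py .6123 .2906 .109 17
```

```text
shift cm [-0.9  -0.99  9.16] turn [-0.    -0.     0.007] | pos [0.6008 0.2974 0.2006] rot [-3.141 -0.    -2.837] F [ 1.  -0.2  0.6] M [ 0.03 -0.02  0.04] t 1.1 w 0.0855 q [-0.46  0.63 -0.13  1.49  0.09  1.03  1.26]
```

{"name": "play_rows", "arguments": {
  "motion": [
    [-0.9, -1, 2, 0, 0, 0.007, 0.3],
    [-0.9, -1, 5, 0, 0, 0.007, 0.2],
    [-0.9, -1, 7, 0, 0, 0.007, 0.2],
    [-0.9, -1, 8.5, 0, 0, 0.007, 0.2],
    [-0.9, -1, 9.15, 0, 0, 0.007, 0.2]
  ]
}}

```text
clock: 1.6
position: [0.6102, 0.2922, 0.1083]
tool_rot: [-3.141, -0.002, -2.849]
force: [0.8, 0.2, 0.6]
grip_width: 0.0515
finger_force: 0.0
```

```bash
python3 - <<'E'
from h import *
im,d=viewer.grab_frame("scene");cv2.imwrite("pics/g1.png",cv2.resize(im[170:370,270:450][...,::-1],None,fx=3,fy=3,interpolation=2))
E
python3 go.py .6123 .2906 .109 17
```

```text
shift cm [-0.16 -0.22 -0.08] turn [-0.    -0.002 -0.004] | pos [0.6101 0.2923 0.1082] rot [-3.141e+00 -2.000e-03 -2.849e+00] F [-0.5  0.  -0.9] M [-0.01 -0.01  0.01] t 1.65 w 0.0514 q [-0.46  0.74 -0.12  1.54  0.11  0.87  1.24]
```

View pics/g1.png

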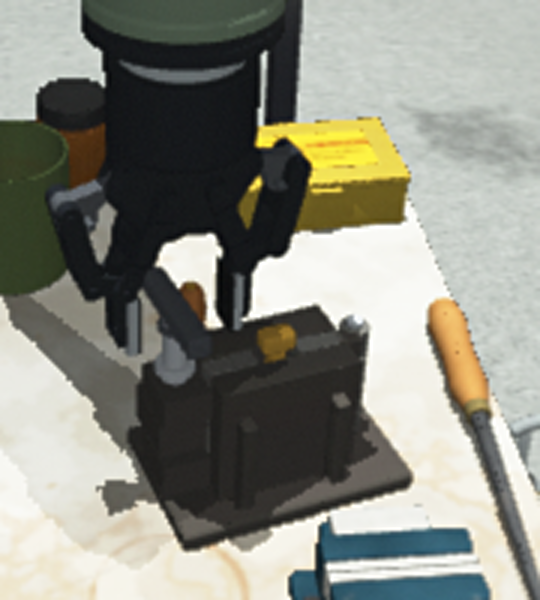

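The fingers straddle the bar (about (175,310) in the crop) with good clearance. I'll trim the offset and close.

{"name": "play_rows", "arguments": {
  "motion": [
    [-0.16, -0.2, -0.07, 0, 0, 0, 0.2],
    [-0.16, -0.2, -0.07, 0, 0, 0, 0.2],
    [-0.16, -0.2, -0.07, 0, 0, 0, 0.2],
    [-0.16, -0.2, -0.07, 0, 0, 0, -0.3],
    [-0.16, -0.2, -0.07, 0, 0, 0, -0.5]
  ],
  "squeeze": 60
}}

```text
clock: 2.15
position: [0.6129, 0.291, 0.1109]
tool_rot: [3.141, 0.0, -2.849]
force: [1.2, 0.6, 0.1]
grip_width: 0.023
finger_force: 0.0
```

```bash
python3 go.py .6123 .2906 .109 17
```

```text
shift cm [ 0.07 -0.02  0.19] turn [ 0.     0.    -0.004] | pos [0.6129 0.291  0.1109] rot [ 3.141  0.    -2.849] F [1.2 0.6 0.1] M [ 0.02  0.04 -0.01] t 2.15 w 0.023 q [-0.45  0.74 -0.12  1.54  0.11  0.87  1.25]
```

{"name": "play_rows", "arguments": {
  "motion": [
    [0.07, 0, 0.1, 0, 0, 0, -0.6],
    [0.07, 0, 0.1, 0, 0, 0, -1],
    [0.07, 0, 0.1, 0, 0, 0, -1],
    [0.07, 0, 0.1, 0, 0, 0, -1],
    [0.07, 0, 0.1, 0, 0, 0, -1]
  ],
  "squeeze": 80
}}

```text
clock: 2.65
position: [0.6121, 0.2905, 0.1093]
tool_rot: [-3.141, -0.0, -2.849]
force: [1.3, -0.2, -0.5]
grip_width: 0.0122
finger_force: 78.3
```

```bash
python3 go.py .6123 .2906 .109 17
```

```text
shift cm [-0.02 -0.    0.03] turn [-0.    -0.    -0.005] | pos [0.6121 0.2905 0.1093] rot [-3.141 -0.    -2.849] F [ 1.3 -0.2 -0.5] M [-0.29 -0.07  0.02] t 2.65 w 0.0122 q [-0.45  0.74 -0.12  1.54  0.11  0.87  1.25]
```

Gripped, with no side force. First twist stroke, at about 1 mm/rad.

{"name": "play_rows", "arguments": {
  "motion": [
    [0, 0, 0, 0, 0, 0.13, -1],
    [0, 0, -0.01, 0, 0, 0.27, -1],
    [0, 0, -0.025, 0, 0, 0.41, -1],
    [0, 0, -0.04, 0, 0, 0.55, -1],
    [0, 0, -0.055, 0, 0, 0.69, -1]
  ],
  "squeeze": 100
}}

```text
clock: 3.15
position: [0.6119, 0.2904, 0.1095]
tool_rot: [-3.141, -0.0, 2.738]
force: [0.9, -1.5, -7.7]
grip_width: 0.0119
finger_force: 97.4
```

```bash
python3 go.py .6123 .2906 .109 17
```

```text
shift cm [-0.03  0.03  0.05] turn [-0.001 -0.001 -0.7  ] | pos [0.6119 0.2904 0.1095] rot [-3.141 -0.     2.738] F [ 0.9 -1.5 -7.7] M [-0.24 -0.37  0.18] t 3.15 w 0.0119 q [-0.57  0.74  0.06  1.55 -0.05  0.86  0.68]
```

{"name": "play_rows", "arguments": {
  "motion": [
    [0, 0, -0.01, 0, 0, -0.13, -1],
    [0, 0, -0.025, 0, 0, -0.27, -1],
    [0, 0, -0.045, 0, 0, -0.41, -1],
    [0, 0, -0.06, 0, 0, -0.55, -1],
    [0, 0, -0.08, 0, 0, -0.69, -1]
  ]
}}

```text
clock: 3.65
position: [0.6117, 0.2908, 0.11]
tool_rot: [3.141, -0.001, -2.844]
force: [1.3, 1.7, -12.1]
grip_width: 0.0121
finger_force: 97.5
```

{"name": "play_rows", "arguments": {
  "motion": [
    [0, 0, -0.01, 0, 0, 0.13, -1],
    [0, 0, -0.025, 0, 0, 0.27, -1],
    [0, 0, -0.045, 0, 0, 0.41, -1],
    [0, 0, -0.06, 0, 0, 0.55, -1],
    [0, 0, -0.08, 0, 0, 0.69, -1]
  ]
}}

```text
clock: 4.15
position: [0.6117, 0.2902, 0.1106]
tool_rot: [-3.14, -0.001, 2.738]
force: [2.1, -1.2, -14.1]
grip_width: 0.012
finger_force: 97.5
```

{"name": "play_rows", "arguments": {
  "motion": [
    [0, 0, -0.01, 0, 0, -0.14, -1],
    [0, 0, -0.025, 0, 0, -0.28, -1],
    [0, 0, -0.04, 0, 0, -0.42, -1],
    [0, 0, -0.055, 0, 0, -0.56, -1],
    [0, 0, -0.07, 0, 0, -0.7, -1]
  ]
}}

```text
clock: 4.65
position: [0.6116, 0.2908, 0.1113]
tool_rot: [3.141, -0.001, -2.834]
force: [0.7, 1.6, -14.0]
grip_width: 0.012
finger_force: 97.5
```

{"name": "play_rows", "arguments": {
  "motion": [
    [0, 0, -0.01, 0, 0, 0.14, -1],
    [0, 0, -0.025, 0, 0, 0.28, -1],
    [0, 0, -0.04, 0, 0, 0.42, -1],
    [0, 0, -0.055, 0, 0, 0.56, -1],
    [0, 0, -0.07, 0, 0, 0.7, -1]
  ]
}}

```text
clock: 5.15
position: [0.6117, 0.2902, 0.1119]
tool_rot: [-3.14, -0.001, 2.738]
force: [1.6, -2.0, -13.9]
grip_width: 0.0118
finger_force: 97.6
```

{"name": "play_rows", "arguments": {
  "motion": [
    [0, 0, -0.01, 0, 0, -0.14, -1],
    [0, 0, -0.025, 0, 0, -0.28, -1],
    [0, 0, -0.04, 0, 0, -0.42, -1],
    [0, 0, -0.055, 0, 0, -0.56, -1],
    [0, 0, -0.07, 0, 0, -0.7, -1]
  ]
}}

```text
clock: 5.65
position: [0.6116, 0.2907, 0.1127]
tool_rot: [3.141, -0.001, -2.834]
force: [1.6, 1.7, -14.0]
grip_width: 0.0121
finger_force: 97.6
```

{"name": "play_rows", "arguments": {
  "motion": [
    [0, 0, -0.01, 0, 0, 0.14, -1],
    [0, 0, -0.025, 0, 0, 0.28, -1],
    [0, 0, -0.04, 0, 0, 0.42, -1],
    [0, 0, -0.055, 0, 0, 0.56, -1],
    [0, 0, -0.07, 0, 0, 0.7, -1]
  ]
}}

```text
clock: 6.15
position: [0.6116, 0.2904, 0.1133]
tool_rot: [-3.14, -0.001, 2.738]
force: [1.1, 0.6, -13.4]
grip_width: 0.0122
finger_force: 97.7
```

{"name": "play_rows", "arguments": {
  "motion": [
    [0, 0, -0.015, 0, 0, -0.14, -1],
    [0, 0, -0.03, 0, 0, -0.28, -1],
    [0, 0, -0.045, 0, 0, -0.42, -1],
    [0, 0, -0.06, 0, 0, -0.56, -1],
    [0, 0, -0.075, 0, 0, -0.7, -1]
  ]
}}

```text
clock: 6.65
position: [0.6116, 0.2907, 0.1142]
tool_rot: [3.142, -0.001, -2.834]
force: [1.3, 1.8, -13.2]
grip_width: 0.0119
finger_force: 97.8
```

{"name": "play_rows", "arguments": {
  "motion": [
    [0, 0, -0.015, 0, 0, 0.14, -1],
    [0, 0, -0.03, 0, 0, 0.28, -1],
    [0, 0, -0.045, 0, 0, 0.42, -1],
    [0, 0, -0.06, 0, 0, 0.56, -1],
    [0, 0, -0.075, 0, 0, 0.7, -1]
  ]
}}

```text
clock: 7.15
position: [0.6117, 0.2905, 0.115]
tool_rot: [-3.14, -0.001, 2.738]
force: [0.7, 0.1, -13.1]
grip_width: 0.0122
finger_force: 97.8
```

```bash
python3 - <<'E'
from h import *
im,d=viewer.grab_frame("scene");cv2.imwrite("pics/g2.png",cv2.resize(im[170:370,270:450][...,::-1],None,fx=3,fy=3,interpolation=2))
E
python3 go.py .6117 .2904 .109 17
```

```text
shift cm [-0.02 -0.02  0.6 ] turn [-0.001 -0.001 -0.709] | pos [0.6116 0.2907 0.115 ] rot [-3.140e+00 -1.000e-03  2.729e+00] F [  1.7   0.1 -11.4] M [-0.18 -0.52 -0.15] t 7.2 w 0.0121 q [-0.57  0.73  0.06  1.54 -0.05  0.87  0.67]
```

View pics/g2.png

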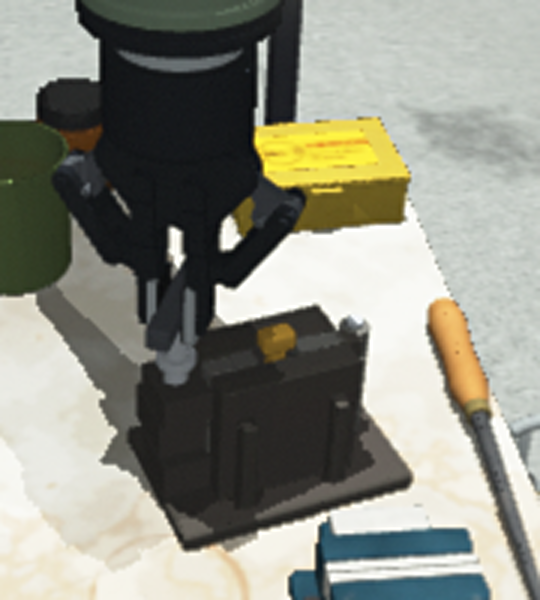

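The bar is held and turned, and the collar (175,362) has risen slightly. The mould stands flat and unmoved, so I'll continue.

{"name": "play_rows", "arguments": {
  "motion": [
    [0, 0, -0.015, 0, 0, -0.14, -1],
    [0, 0, -0.03, 0, 0, -0.28, -1],
    [0, 0, -0.05, 0, 0, -0.42, -1],
    [0, 0, -0.065, 0, 0, -0.56, -1],
    [0, 0, -0.08, 0, 0, -0.7, -1]
  ]
}}

```text
clock: 7.7
position: [0.6118, 0.2906, 0.1159]
tool_rot: [-3.142, -0.001, -2.831]
force: [1.3, 1.0, -12.0]
grip_width: 0.0123
finger_force: 97.8
```

{"name": "play_rows", "arguments": {
  "motion": [
    [0, 0, -0.015, 0, 0, 0.14, -1],
    [0, 0, -0.03, 0, 0, 0.28, -1],
    [0, 0, -0.05, 0, 0, 0.42, -1],
    [0, 0, -0.065, 0, 0, 0.56, -1],
    [0, 0, -0.08, 0, 0, 0.7, -1]
  ]
}}

```text
clock: 8.2
position: [0.6118, 0.2906, 0.1168]
tool_rot: [-3.141, -0.001, 2.741]
force: [-0.5, -0.4, -10.9]
grip_width: 0.0123
finger_force: 98.1
```

{"name": "play_rows", "arguments": {
  "motion": [
    [0, 0, -0.015, 0, 0, -0.14, -1],
    [0, 0, -0.03, 0, 0, -0.28, -1],
    [0, 0, -0.05, 0, 0, -0.42, -1],
    [0, 0, -0.065, 0, 0, -0.56, -1],
    [0, 0, -0.08, 0, 0, -0.7, -1]
  ]
}}

```text
clock: 8.7
position: [0.6119, 0.2906, 0.1178]
tool_rot: [-3.142, -0.001, -2.831]
force: [1.1, 0.2, -9.2]
grip_width: 0.0119
finger_force: 98.2
```

{"name": "play_rows", "arguments": {
  "motion": [
    [0, 0, -0.015, 0, 0, 0.14, -1],
    [0, 0, -0.03, 0, 0, 0.28, -1],
    [0, 0, -0.05, 0, 0, 0.42, -1],
    [0, 0, -0.065, 0, 0, 0.56, -1],
    [0, 0, -0.08, 0, 0, 0.7, -1]
  ]
}}

```text
clock: 9.2
position: [0.6118, 0.2906, 0.1187]
tool_rot: [-3.141, -0.001, 2.741]
force: [-0.6, -1.4, -7.9]
grip_width: 0.0116
finger_force: 98.6
```

{"name": "play_rows", "arguments": {
  "motion": [
    [0, 0, -0.015, 0, 0, -0.14, -1],
    [0, 0, -0.03, 0, 0, -0.28, -1],
    [0, 0, -0.05, 0, 0, -0.42, -1],
    [0, 0, -0.065, 0, 0, -0.56, -1],
    [0, 0, -0.08, 0, 0, -0.7, -1]
  ]
}}

```text
clock: 9.7
position: [0.612, 0.2907, 0.1196]
tool_rot: [-3.142, -0.0, -2.831]
force: [0.1, -0.9, -6.2]
grip_width: 0.0123
finger_force: 98.7
```

{"name": "play_rows", "arguments": {
  "motion": [
    [0, 0, -0.015, 0, 0, 0.14, -1],
    [0, 0, -0.03, 0, 0, 0.28, -1],
    [0, 0, -0.05, 0, 0, 0.42, -1],
    [0, 0, -0.065, 0, 0, 0.56, -1],
    [0, 0, -0.08, 0, 0, 0.7, -1]
  ]
}}

```text
clock: 10.2
position: [0.6119, 0.2906, 0.1204]
tool_rot: [-3.141, -0.001, 2.741]
force: [-0.3, -0.2, -5.4]
grip_width: 0.012
finger_force: 98.9
```

{"name": "play_rows", "arguments": {
  "motion": [
    [0, 0, -0.015, 0, 0, -0.14, -1],
    [0, 0, -0.03, 0, 0, -0.28, -1],
    [0, 0, -0.05, 0, 0, -0.42, -1],
    [0, 0, -0.065, 0, 0, -0.56, -1],
    [0, 0, -0.08, 0, 0, -0.7, -1]
  ]
}}

```text
clock: 10.7
position: [0.6121, 0.2908, 0.1215]
tool_rot: [-3.142, -0.0, -2.831]
force: [-0.6, 0.0, -3.7]
grip_width: 0.0121
finger_force: 99.1
```

{"name": "play_rows", "arguments": {
  "motion": [
    [0, 0, -0.015, 0, 0, 0.14, -1],
    [0, 0, -0.03, 0, 0, 0.28, -1],
    [0, 0, -0.05, 0, 0, 0.42, -1],
    [0, 0, -0.065, 0, 0, 0.56, -1],
    [0, 0, -0.08, 0, 0, 0.7, -1]
  ]
}}

```text
clock: 11.2
position: [0.612, 0.2906, 0.1223]
tool_rot: [-3.141, -0.0, 2.741]
force: [-1.0, -1.9, -0.4]
grip_width: 0.0121
finger_force: 99.5
```

{"name": "play_rows", "arguments": {
  "motion": [
    [0, 0, -0.02, 0, 0, -0.14, -1],
    [0, 0, -0.04, 0, 0, -0.28, -1],
    [0, 0, -0.06, 0, 0, -0.42, -1],
    [0, 0, -0.08, 0, 0, -0.56, -1],
    [0, 0, -0.1, 0, 0, -0.7, -1]
  ]
}}

```text
clock: 11.7
position: [0.6122, 0.2909, 0.1235]
tool_rot: [3.141, 0.0, -2.831]
force: [-0.5, 0.1, -1.2]
grip_width: 0.012
finger_force: 99.4
```

{"name": "play_rows", "arguments": {
  "motion": [
    [0, 0, -0.02, 0, 0, 0.14, -1],
    [0, 0, -0.04, 0, 0, 0.28, -1],
    [0, 0, -0.06, 0, 0, 0.42, -1],
    [0, 0, -0.08, 0, 0, 0.56, -1],
    [0, 0, -0.1, 0, 0, 0.7, -1]
  ]
}}

```text
clock: 12.2
position: [0.612, 0.2907, 0.1243]
tool_rot: [-3.141, -0.0, 2.741]
force: [-2.1, -2.2, -2.6]
grip_width: 0.0122
finger_force: 99.4
```

{"name": "play_rows", "arguments": {
  "motion": [
    [0, 0, -0.02, 0, 0, -0.14, -1],
    [0, 0, -0.04, 0, 0, -0.28, -1],
    [0, 0, -0.06, 0, 0, -0.42, -1],
    [0, 0, -0.08, 0, 0, -0.56, -1],
    [0, 0, -0.1, 0, 0, -0.7, -1]
  ]
}}

```text
clock: 12.7
position: [0.6122, 0.2909, 0.1255]
tool_rot: [3.141, 0.0, -2.831]
force: [0.4, 0.7, -1.8]
grip_width: 0.0122
finger_force: 99.4
```

{"name": "play_rows", "arguments": {
  "motion": [
    [0, 0, -0.02, 0, 0, 0.14, -1],
    [0, 0, -0.05, 0, 0, 0.28, -1],
    [0, 0, -0.1, 0, 0, 0.42, -1],
    [0, 0, -0.15, 0, 0, 0.56, -1],
    [0, 0, -0.25, 0, 0, 0.7, -1]
  ]
}}

```text
clock: 13.2
position: [0.612, 0.2906, 0.1278]
tool_rot: [-3.141, -0.0, 2.741]
force: [-0.0, -0.7, -2.5]
grip_width: 0.0122
finger_force: 99.3
```

```bash
python3 go.py .612 .2906 .187 17
```

```text
shift cm [-0.   -0.   -5.92] turn [-0.    -0.001 -0.697] | pos [0.612  0.2906 0.1278] rot [-3.141 -0.     2.741] F [-0.  -0.7 -2.5] M [-0.31  0.28  0.01] t 13.2 w 0.0122 q [-0.56  0.72  0.05  1.54 -0.04  0.89  0.67]
```

{"name": "play_rows", "arguments": {
  "motion": [
    [0, 0, -0.3, 0, 0, 0, -1],
    [0, 0, -0.7, 0, 0, 0, -1],
    [0, 0, -1.2, 0, 0, 0, -1],
    [0, 0, -1.7, 0, 0, 0, -1],
    [0, 0, -2.2, 0, 0, 0, -1]
  ]
}}

```text
clock: 13.7
position: [0.6123, 0.2906, 0.1504]
tool_rot: [3.141, -0.0, 2.745]
force: [0.4, -0.3, -2.5]
grip_width: 0.0122
finger_force: 99.3
```

{"name": "play_rows", "arguments": {
  "motion": [
    [0, 0, -0.6, 0, 0, 0, -1],
    [0, 0, -1.2, 0, 0, 0, -1],
    [0, 0, -1.8, 0, 0, 0, -1],
    [0, 0, -2.4, 0, 0, 0, -1],
    [0, 0, -3, 0, 0, 0, -1]
  ]
}}

```text
clock: 14.2
position: [0.6123, 0.2909, 0.1805]
tool_rot: [3.141, 0.0, 2.744]
force: [-0.4, -0.8, -2.1]
grip_width: 0.0121
finger_force: 99.4
```

{"name": "play_rows", "arguments": {
  "motion": [
    [0, 0, -0.8, 0, 0, 0, -1],
    [0, 0, -1.8, 0, 0, 0, -1],
    [0, 0, -3, 0, 0, 0, -1],
    [0, 0, -4.2, 0, 0, 0, -1],
    [0, 0, -5, 0, 0, 0, -1]
  ]
}}

```text
clock: 14.7
position: [0.6125, 0.2909, 0.2315]
tool_rot: [3.141, 0.001, 2.744]
force: [-0.4, 0.5, -2.1]
grip_width: 0.0124
finger_force: 99.4
```

```bash
python3 - <<'E'
from h import *
im,d=viewer.grab_frame("scene");cv2.imwrite("pics/g3.png",cv2.resize(im[130:370,220:450][...,::-1],None,fx=2.4,fy=2.4,interpolation=2))
E
python3 go.py .3785 .194 .235 157
```

```text
shift cm [ 17.84 -18.03  -0.32] turn [0.002 0.002 0.004] | pos [0.6128 0.2911 0.2324] rot [3.140e+00 2.000e-03 2.744e+00] F [ 0.4 -0.4  0.3] M [ 0.   -0.07 -0.03] t 14.75 w 0.0121 q [-0.57  0.61  0.06  1.45 -0.04  1.08  0.67]
```

View pics/g3.png

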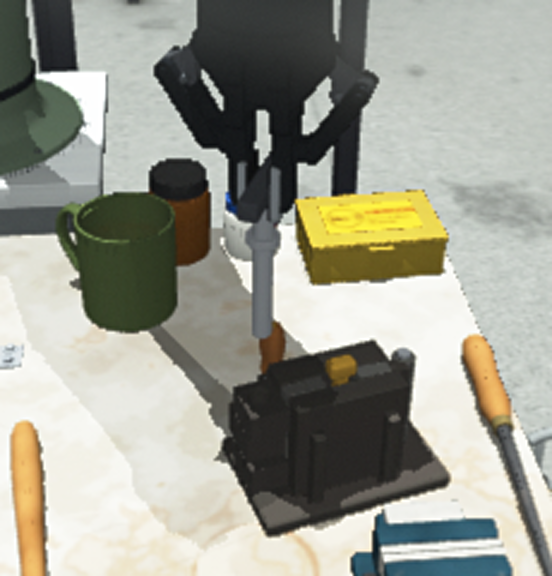

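The pin hangs free and vertical from the gripper, with its foot at about (262,335) in the crop. The mould is flat and the mug is at (125,260).

{"name": "play_rows", "arguments": {
  "motion": [
    [1.5, -1.5, 0, 0, 0, 0, -1],
    [4, -4, 0, 0, 0, 0, -1],
    [7, -7, 0, 0, 0, 0, -1],
    [10, -10, 0, 0, 0, 0, -1],
    [13, -13, 0, 0, 0, 0, -1]
  ]
}}

```text
clock: 15.25
position: [0.4403, 0.2205, 0.2298]
tool_rot: [3.142, -0.0, 2.744]
force: [0.4, 0.1, -1.0]
grip_width: 0.0125
finger_force: 99.4
```

{"name": "play_rows", "arguments": {
  "motion": [
    [2, -2, 0, 0, 0, 0, -1],
    [3.5, -3.6, 0, 0, 0, 0, -1],
    [4.5, -4.7, 0, 0, 0, 0, -1],
    [4.8, -5, 0, 0, 0, 0, -1],
    [4.8, -5, 0, 0, 0, 0, -1]
  ]
}}

```text
clock: 15.75
position: [0.3785, 0.1939, 0.2302]
tool_rot: [3.141, 0.0, 2.744]
force: [0.9, 0.3, -1.4]
grip_width: 0.0121
finger_force: 99.4
```

```bash
python3 - <<'E'
from h import *
im,d=viewer.grab_frame("scene");cv2.imwrite("pics/g4.png",cv2.resize(im[130:290,190:350][...,::-1],None,fx=3,fy=3,interpolation=2))
E
python3 go.py .3785 .194 .108 157
```

```text
shift cm [ 0.04 -0.03 12.21] turn [0.001 0.    0.004] | pos [0.3789 0.1941 0.2301] rot [3.141 0.    2.744] F [ 0.3 -0.1 -1.5] M [ 0.   -0.04 -0.06] t 15.8 w 0.0121 q [-0.64  0.21  0.03  2.1  -0.01  0.84  0.57]
```

View pics/g4.png

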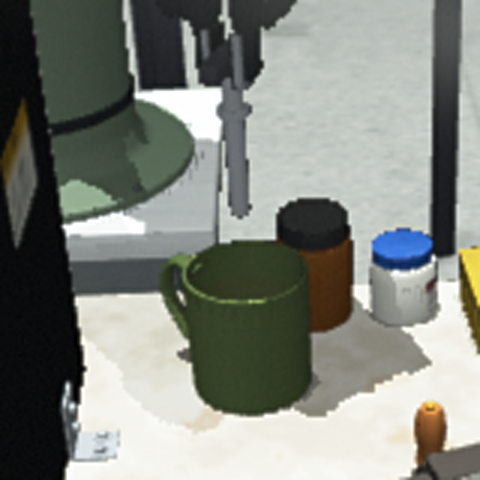

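The pin hangs over the mug mouth, foot at (240,212) above the mouth centre at (246,270). Lowering.

{"name": "play_rows", "arguments": {
  "motion": [
    [0, 0, 1.5, 0, 0, 0, -1],
    [0, 0, 3, 0, 0, 0, -1],
    [0, 0, 4.5, 0, 0, 0, -1],
    [0, 0, 5.5, 0, 0, 0, -1],
    [0, 0, 6.5, 0, 0, 0, -1]
  ]
}}

```text
clock: 16.3
position: [0.3788, 0.194, 0.1642]
tool_rot: [-3.141, 0.0, 2.744]
force: [-0.1, -0.0, -2.1]
grip_width: 0.012
finger_force: 99.5
```

{"name": "play_rows", "arguments": {
  "motion": [
    [0, 0, 1.5, 0, 0, 0, -1],
    [0, 0, 3, 0, 0, 0, -1],
    [0, 0, 4.5, 0, 0, 0, -1],
    [0, 0, 5.3, 0, 0, 0, -1],
    [0, 0, 5.7, 0, 0, 0, -1]
  ]
}}

```text
clock: 16.8
position: [0.3784, 0.1937, 0.1072]
tool_rot: [-3.141, -0.0, 2.744]
force: [0.2, -0.4, -1.4]
grip_width: 0.0121
finger_force: 99.5
```

```bash
python3 go.py .3785 .194 .105 157
```

```text
shift cm [-0.    0.03  0.22] turn [-0.001 -0.     0.004] | pos [0.3784 0.1937 0.1072] rot [-3.141 -0.     2.744] F [ 0.2 -0.4 -1.4] M [ 0.03  0.01 -0.  ] t 16.8 w 0.0121 q [-0.63  0.42  0.02  2.21 -0.02  0.5   0.58]
```

{"name": "play_rows", "arguments": {
  "motion": [
    [0, 0, 0.2, 0, 0, 0, -1],
    [0, 0, 0.4, 0, 0, 0, -1],
    [0, 0, 0.4, 0, 0, 0, -0.4],
    [0, 0, 0.4, 0, 0, 0, 0.2],
    [0, 0, 0.2, 0, 0, 0, 0.8]
  ],
  "squeeze": 20
}}

```text
clock: 17.3
position: [0.3784, 0.1938, 0.1061]
tool_rot: [3.141, 0.0, 2.744]
force: [-0.1, 0.1, -0.0]
grip_width: 0.0539
finger_force: 0.0
```

{"name": "play_rows", "arguments": {
  "motion": [
    [0, 0, -0.5, 0, 0, 0, 1],
    [0, 0, -1.5, 0, 0, 0, 1],
    [0, 0, -3, 0, 0, 0, 1],
    [0, 0, -5, 0, 0, 0, 1],
    [0, 0, -8, 0, 0, 0, 1]
  ]
}}

```text
clock: 17.8
position: [0.3778, 0.1934, 0.1868]
tool_rot: [-3.14, -0.001, 2.744]
force: [0.5, -0.3, -0.4]
grip_width: 0.0851
finger_force: 0.0
```

{"name": "play_rows", "arguments": {
  "motion": [
    [0, 0, -1, 0, 0, 0, 1],
    [0, 0, -3, 0, 0, 0, 1],
    [-3, 3, -4, 0, 0, 0, 1],
    [-6, 6, -4, 0, 0, 0, 1],
    [-9, 9, -4, 0, 0, 0, 1]
  ]
}}

```text
clock: 18.3
position: [0.4977, 0.2425, 0.2269]
tool_rot: [3.14, 0.001, 2.744]
force: [-0.1, -0.5, 0.3]
grip_width: 0.0855
finger_force: 0.0
```

```bash
python3 - <<'E'
from h import *
im,d=viewer.grab_frame("scene");cv2.imwrite("pics/g5.png",cv2.resize(im[110:370,190:450][...,::-1],None,fx=2.2,fy=2.2,interpolation=2)); np.savez("s5.npz",W=pts("scene",d),im=im)
W=pts("scene",d);m=W[250:355,305:415].copy();i=im[250:355,305:415].astype(int)
R,G,B=i[...,0],i[...,1],i[...,2];z=m[...,2]
k=(R>G*1.35)&(R>B*1.8)&(R>60)&(z>.05)&(z<.11); p=m[k]; print(len(p),p.mean(0),p.min(0),p.max(0))
E
python3 go.py .56 .306 .2 157
```

```text
156 [0.55982426 0.30437503 0.08826447] [0.5507244  0.2964188  0.06265526] [0.56478858 0.31393989 0.10256804]
shift cm [-2.92  7.89  2.65] turn [0.002 0.002 0.004] | pos [0.5024 0.2445 0.2262] rot [3.139e+00 2.000e-03 2.744e+00] F [-3.2 -2.  -2.7] M [-0.13  0.23 -0.02] t 18.35 w 0.0851 q [-0.6   0.42  0.05  1.79 -0.03  0.93  0.64]
```

View pics/g5.png

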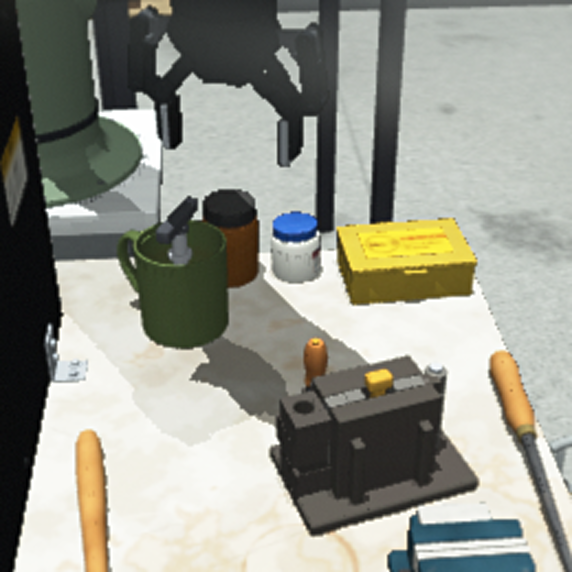

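The pin stands in the mug, its bar at (178,215), and the mould is intact. The grip is at (315,355) and its centre comes out at (0.5545, 0.305), 96 mm from the computed hinge (0.586, 0.396).

```bash
python3 go.py .5545 .305 .15 196
```

```text
shift cm [-2.44  7.57  7.64] turn [ 0.002  0.003 -0.677] | pos [0.5024 0.2445 0.2262] rot [3.139e+00 2.000e-03 2.744e+00] F [-3.2 -2.  -2.7] M [-0.13  0.23 -0.02] t 18.35 w 0.0851 q [-0.6   0.42  0.05  1.79 -0.03  0.93  0.64]
```

{"name": "play_rows", "arguments": {
  "motion": [
    [-0.6, 2, 0.5, 0, 0, -0.14, 0],
    [-1.2, 4, 1.5, 0, 0, -0.28, 0],
    [-1.8, 6, 3, 0, 0, -0.42, 0],
    [-2.4, 7.6, 5, 0, 0, -0.56, 0],
    [-2.4, 7.6, 7, 0, 0, -0.68, 0]
  ]
}}

```text
clock: 18.85
position: [0.5485, 0.3042, 0.1552]
tool_rot: [3.141, 0.001, -2.853]
force: [-0.4, -0.7, -0.9]
grip_width: 0.0429
finger_force: 0.0
```

{"name": "play_rows", "arguments": {
  "motion": [
    [0, 0, 0, 0, 0, 0, 0],
    [0, 0, 0, 0, 0, 0, 0],
    [0, 0, 0, 0, 0, 0, 0],
    [0, 0, 0, 0, 0, 0, 0],
    [0, 0, 0, 0, 0, 0, 0]
  ]
}}

```text
clock: 19.35
position: [0.548, 0.3028, 0.1568]
tool_rot: [3.141, 0.001, -2.86]
force: [-0.3, 0.6, -0.3]
grip_width: 0.0424
finger_force: 0.0
```

```bash
python3 go.py .5545 .305 .069 196
python3 - <<'E'
from h import *
im,d=viewer.grab_frame("scene");cv2.imwrite("pics/g6.png",cv2.resize(im[170:370,250:450][...,::-1],None,fx=2.8,fy=2.8,interpolation=2))
E
```

```text
shift cm [-0.68  0.03  8.78] turn [0.    0.001 0.002] | pos [0.548  0.3028 0.1568] rot [ 3.141e+00  1.000e-03 -2.860e+00] F [-0.3  0.6 -0.3] M [ 0.02 -0.   -0.02] t 19.35 w 0.0424 q [-0.52  0.61 -0.11  1.66  0.08  0.88  1.18]
```

View pics/g6.png

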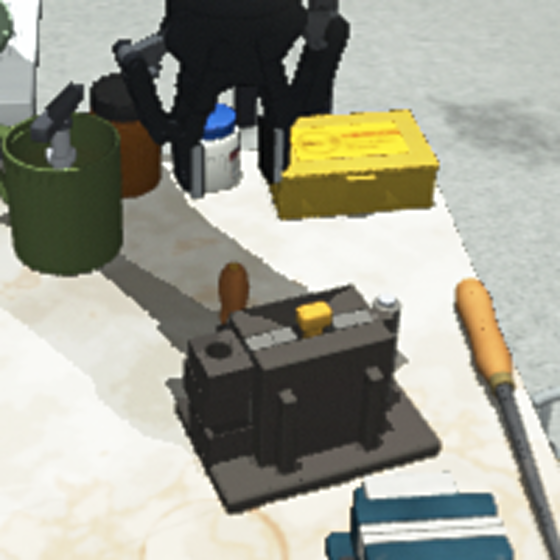

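The pads (195 and 280) are centred over the grip at (234,290). Descending and closing.

{"name": "play_rows", "arguments": {
  "motion": [
    [-0.5, 0, 2, 0, 0, 0, 0],
    [-0.5, 0, 4, 0, 0, 0, 0],
    [-0.5, 0, 6, 0, 0, 0, 0],
    [-0.5, 0, 8, 0, 0, 0, 0],
    [-0.5, 0, 8.8, 0, 0, 0, 0]
  ]
}}

```text
clock: 19.9
position: [0.5519, 0.3037, 0.0664]
tool_rot: [-3.141, -0.002, -2.86]
force: [-1.0, -0.0, 0.5]
grip_width: 0.043
finger_force: 0.0
```

{"name": "play_rows", "arguments": {
  "motion": [
    [0, 0, 0, 0, 0, 0, 0],
    [0, 0, 0, 0, 0, 0, -0.3],
    [0, 0, 0, 0, 0, 0, -0.6],
    [0, 0, 0, 0, 0, 0, -1],
    [0, 0, 0, 0, 0, 0, -1]
  ],
  "squeeze": 40
}}

```text
clock: 20.4
position: [0.553, 0.3045, 0.0691]
tool_rot: [3.141, 0.002, -2.859]
force: [-1.8, -0.6, 6.7]
grip_width: 0.019
finger_force: 39.0
```

Run:
```python
from h import *
from scipy.spatial.transform import Rotation as Ro
o=observe();R=Ro.from_euler("xyz",o["tool_rot"]);g=o["position"];h=np.array([.5863,.3956])
print({k:np.round(o[k],3) for k in("position","tool_rot","force","moment","grip_width","finger_force","qpos")})
v=g[:2]-h;print("radius",np.hypot(*v))
for a in (.15,.3,.45,.6,.75):
    c,s=np.cos(-a),np.sin(-a);w=np.array([[c,-s],[s,c]])@v+h;d=R.inv().apply([w[0]-g[0],w[1]-g[1],0])*100;print(a,d.round(2))
```

```text
{'position': array([0.553, 0.305, 0.069]), 'tool_rot': array([ 3.141e+00,  2.000e-03, -2.859e+00]), 'force': array([-1.795, -0.561,  6.73 ]), 'moment': array([0.104, 0.442, 0.102]), 'grip_width': np.float64(0.019), 'finger_force': np.float64(39.044), 'qpos': array([-0.529,  0.729, -0.103,  1.696,  0.104,  0.72 ,  1.17 ])}
radius 0.09695309118734038
0.15 [ 1.1   0.94 -0.  ]
0.3 [ 2.06  2.04 -0.  ]
0.45 [ 2.83  3.27 -0.  ]
0.6 [ 3.41  4.6  -0.  ]
0.75 [ 3.79  6.   -0.  ]
```

{"name": "play_rows", "arguments": {
  "motion": [
    [0.58, 0.45, 0, 0, 0, 0.075, -1],
    [1.1, 0.94, 0, 0, 0, 0.15, -1],
    [1.6, 1.48, 0, 0, 0, 0.225, -1],
    [2.06, 2.04, 0, 0, 0, 0.3, -1],
    [2.46, 2.65, 0, 0, 0, 0.375, -1]
  ]
}}

```text
clock: 20.9
position: [0.5219, 0.3227, 0.0691]
tool_rot: [3.141, 0.001, 3.045]
force: [-1.7, -2.4, 8.4]
grip_width: 0.0191
finger_force: 40.0
```

```bash
python3 go.py .5 .35 .069 196
```

```text
shift cm [2.44 2.51 0.01] turn [ 0.     0.001 -0.376] | pos [0.5219 0.3227 0.0691] rot [3.141e+00 1.000e-03 3.045e+00] F [-1.7 -2.4  8.4] M [-0.49  0.22 -0.04] t 20.9 w 0.0191 q [-0.65  0.71  0.    1.75  0.    0.68  0.82]
```

{"name": "play_rows", "arguments": {
  "motion": [
    [0.58, 0.45, 0, 0, 0, 0.075, -1],
    [1.1, 0.94, 0, 0, 0, 0.15, -1],
    [1.6, 1.48, 0, 0, 0, 0.225, -1],
    [2.06, 2.04, 0, 0, 0, 0.3, -1],
    [2.46, 2.65, 0, 0, 0, 0.375, -1]
  ]
}}

```text
clock: 21.4
position: [0.4996, 0.3513, 0.0691]
tool_rot: [3.141, 0.0, 2.67]
force: [-3.2, -3.0, 11.0]
grip_width: 0.0189
finger_force: 40.2
```

{"name": "play_rows", "arguments": {
  "motion": [
    [0.58, 0.45, 0, 0, 0, 0.075, -1],
    [1.1, 0.94, 0, 0, 0, 0.15, -1],
    [1.6, 1.48, 0, 0, 0, 0.225, -1],
    [2.06, 2.04, 0, 0, 0, 0.3, -1],
    [2.46, 2.65, 0, 0, 0, 0.375, -1]
  ]
}}

```text
clock: 21.9
position: [0.4895, 0.3863, 0.0691]
tool_rot: [3.141, -0.0, 2.295]
force: [-3.9, -3.7, 10.5]
grip_width: 0.0187
finger_force: 40.2
```

```bash
python3 go.py .494 .421 .069 106
```

```text
shift cm [2.3  2.64 0.01] turn [ 0.    -0.001  0.445] | pos [0.4895 0.3863 0.0691] rot [ 3.141 -0.     2.295] F [-3.9 -3.7 10.5] M [-0.85  0.77 -0.26] t 21.9 w 0.0187 q [-0.9   0.73  0.21  1.73 -0.22  0.7   0.15]
```

{"name": "play_rows", "arguments": {
  "motion": [
    [0.58, 0.45, 0, 0, 0, 0.075, -1],
    [1.1, 0.94, 0, 0, 0, 0.15, -1],
    [1.6, 1.48, 0, 0, 0, 0.225, -1],
    [2.06, 2.04, 0, 0, 0, 0.3, -1],
    [2.46, 2.65, 0, 0, 0, 0.375, -1]
  ]
}}

```text
clock: 22.4
position: [0.4931, 0.4224, 0.0691]
tool_rot: [3.141, -0.001, 1.92]
force: [-2.4, -3.2, 9.7]
grip_width: 0.0191
finger_force: 40.0
```

{"name": "play_rows", "arguments": {
  "motion": [
    [0, 0, 0, 0, 0, 0, -1],
    [0, 0, 0, 0, 0, 0, -0.5],
    [0, 0, 0, 0, 0, 0, -0.2],
    [0, 0, 0, 0, 0, 0, 0],
    [0, 0, 0, 0, 0, 0, 0]
  ],
  "squeeze": 20
}}

```text
clock: 22.9
position: [0.493, 0.422, 0.0679]
tool_rot: [3.142, -0.0, 1.924]
force: [0.2, 0.0, -0.2]
grip_width: 0.0427
finger_force: 0.0
```

{"name": "play_rows", "arguments": {
  "motion": [
    [0, 0, -1, 0, 0, 0, 0],
    [0, 0, -3, 0, 0, 0, 0],
    [0, 0, -6, 0, 0, 0, 0],
    [0, 0, -10, 0, 0, 0, 0],
    [0, 0, -14, 0, 0, 0, 0]
  ]
}}

```text
clock: 23.4
position: [0.4928, 0.4217, 0.2099]
tool_rot: [-3.142, 0.0, 1.923]
force: [-0.1, 0.0, 0.3]
grip_width: 0.0428
finger_force: 0.0
```

```bash
python3 go.py .494 .421 .069 106
python3 - <<'E'
from h import *
im,d=viewer.grab_frame("scene");cv2.imwrite("pics/g7.png",cv2.resize(im[130:400,200:470][...,::-1],None,fx=2.2,fy=2.2,interpolation=2))
E
```

```text
shift cm [-0.1   0.09 14.09] turn [-0.     0.     0.073] | pos [0.4928 0.4217 0.2099] rot [-3.142  0.     1.923] F [-0.1  0.   0.3] M [0.01 0.   0.02] t 23.4 w 0.0428 q [-1.05  0.61  0.39  1.57 -0.26  1.01 -0.23]
```

View pics/g7.png

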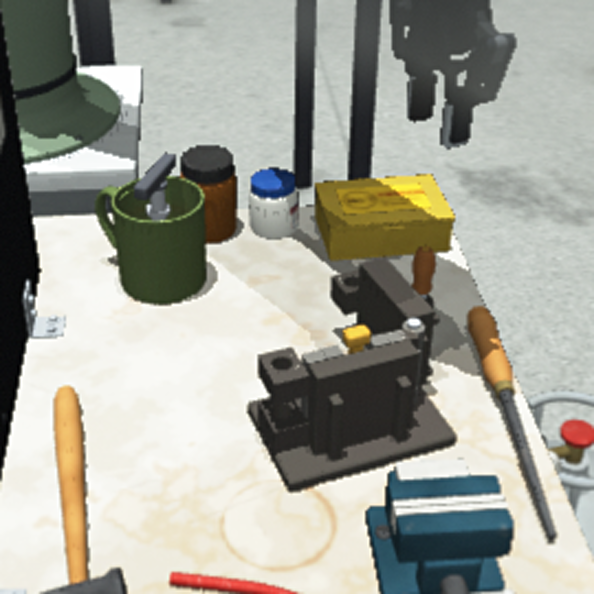

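The front half stands open at about a right angle with the grip at (424,270). The casting stands in the back half (357,337), the pin is in the upright mug, and the robot is clear of everything.

```bash
python3 -c "
from workcell import bot
print(bot.job_done())"
```

```text
the job is handed in; nothing more can be done
None
```

I handed the job in at about 23 s of the 70 s allowed: the pin is out and in the upright mug, the front half is open by about 1.5 rad, the casting stands in the back half, and the mould is flat in its place (the hand-in gave no verdict).

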